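Hook the drip tray out from under a dosing unit

TASK

Pick up the hooked rod by its handle and use it to pull out the drip tray of the dosing unit that carries two bottles: reach in under the unit's overhanging deck, drop the hook into the wire eye on the tray's front, and draw the tray out to its stop. Then lift the hook out of the eye and stand the rod back upright on the bench, clear of the tray, leaving the tray out. Leave the tray of the one-bottle unit alone.

Things in the scene. Friction and masses are not known exactly. Their poses are not given: they have to be found in the camera images.
- hook_rod: Hooked rod, 0.11-0.22 kg, upright on its handle. Handle: grey block 90 long (x) x 24 wide (y) x 42 mm high; grip its middle across y. From its +x end an 8 mm steel rod, axis 33 mm above the handle's underside, runs to x = 160 mm and turns down into a toe 8 mm thick at x = 160, y = 0, tip 3 mm above the underside's level. Origin: centre of the handle's underside; x towards the hook, z up.
- eye (a point): Centre of the wire eye on the front of the TWO-bottle unit's tray: a level loop of 6 mm wire, centre line 24 mm above the bench, open above and below; clear 40 mm along x (tray front to front wire) and 36 mm across y. x points into the unit (pull towards -x), z up. Tray home: on the unit's middle line, hidden under the deck, 45 mm in from the deck's front edge, 160 mm from the unit's back.
- tray (a joint): Travel of the two-bottle unit's steel drip tray along the eye's -x, m: 0 home, stop at 0.085; starts 0 to 0.008 out; about 2 N friction, stays where left. Tray 118 mm wide, 120 deep, top edge 38 mm up. The fixed white unit is 205 deep, 150 wide; its deck (underside 95, top 115 mm up; bottles to 301 mm) overhangs the front by 60 mm, with open sides and only the eye below it.
- other_tray (a joint): The same for the tray of the other unit, alike but with ONE bottle in the middle of its deck: leave it alone. The units stand side by side about 0.2 to 0.34 m apart, fronts roughly towards the robot; either may be left or right.
Mind the look-alikes: they are no part of the job. Several things have the shape of the hook_rod; the one meant has the colours described above.

How it is judged:
By the outcome, as a careful person would: the job done as asked, in the order asked, and still so for the second after the job is handed in, with the robot touching nothing.
It also fails if it takes over 54 s, if anything falls off the work surface, if the arm or the gripper's body presses on something with over 40 N, if the wrist force passes 120 N, or if a joint passes its speed limit or range.

ROBOT

A 7-joint arm with a two-finger parallel gripper is mounted at the origin on the work surface. World frame = base frame: x ahead of the robot, y to its left, z up, the work surface at z = 0. Lengths are in m, angles in rad, forces in N, time in s.
With the tool pointing down it reaches from about 0.4 to 0.85 m from the base axis. Payload 6.9 kg.
Tool frame: the origin (TCP) lies at the very end of the fingers, on their centre line; the grasp point (between the pads) lies 19 mm behind it; z points along the fingers, y is the line along which they close (so a half turn about z gives the same grasp; the last joint's range is limited). The gripper opens to 85 mm and grips with 20 to 120 N. Pads are 22 mm wide; open, the fingers measure 114 mm over their backs; the gripper's body (76 mm by 85 mm) begins 54 mm behind the grasp point. The pads swing forward as they close: fully open they stand 13 mm farther back than shut.
Start: joints at [-1.188, 0.507, -0.238, 1.5, 0.126, 1.149, -0.155], TCP at [0.171, 0.601, 0.231] pointing down, gripper open.
Joint ranges: [-3.08, 3.08], [-0.24, 2.05], [-1.43, 1.35], [0, 2.5], [-1.52, 4.66], [0.17, 1.96], [-2.89, 2.89]. Speed limits (rad/s): [2.39, 2.39, 3.14, 3.14, 3.14, 3.14, 3.14].

INTERFACE

Orientations are given as a rotation vector (axis times angle).
In Python, from bench import r, snapshot gives the robot as it stands.
- The arm moves only by the tool carry_out, never from a script. Its argument "rows" is a list of rows, each an object with "travel": the shift along the tool's x, y, z each as a share of 10 cm, from -1 to 1, a list of three; "yaw": the turn about the tool's z as a share of pi rad, from -1 to 1; "hand": the closure, from -1 (fully open) to 1 (shut), so that 0 is half open. In form: [{"travel": [tx, ty, tz], "yaw": yaw, "hand": hand}, ...]. A call has 1 to 10 rows; each row is the pose to reach, as a shift and turn from the pose commanded when the call began, along the tool's axes at that moment, turning the shorter way round; what a row does not reach only later rows make up. A row lasts 1/10 s, in which the tool goes at most 50 mm and 8.59 degrees, less where a joint would pass 70% of its speed; a pose out of reach is approached as far as the arm can. A call with a number of a shift or a turn outside -1 to 1 is refused whole. A call with a gripper value outside its range is refused whole. The fingers move at their own pace and stop on an object; "force" is the grip in N (left out, the last holds). Time passes only in rows, so rows that repeat a pose let the fingers close. It gives the time, the measured TCP pose, the force, the opening and the grip force at its end, in the units of the state.
- r.sense(): the state, without advancing time (a new reading comes with each control period).
- snapshot(name): name is "side" or "top"; returns a dict with "image" (384x512x3 uint8, red, green, blue), "fx", "fy", "cx", "cy" (pixels), "D" ([k1, k2, p1, p2, k3] as OpenCV has them; the pictures are not rectified), "R" (3x3) and "t" (3): a world point X has camera coordinates R X + t. Camera axes: x right, y down, z forward; pixel columns grow to the right and rows downward; lengths in m; the calibration is good to about 2 mm. A picture is of the moment at which its call begins. There is no depth.
- r.sign_off(): hands the job in; it is judged then, once.
The state is a dict: "time_s": time; "joint_positions": joint angles; "qvel": joint speeds; "joint_torque": joint torques, N m; "ee_pos": TCP position; "tool_rot": TCP orientation; "contact_force": force on the tool from outside, world axes, zero at the start; "wrist_torque": the same for the moment, N m; "width": finger opening in m; "finger_force": force on a finger pad.
Only numpy, scipy, OpenCV 4.12 (cv2) and the standard library are available. Lean on these libraries where they do the work, as an engineer would, in place of code of your own. Each camera call takes 0.05 s, during which the arm holds its last target. There are 200 camera calls.

## Working session

There is one attempt and no reset: what is moved stays moved. The work goes in short steps, Python scripts to look and compute and a tool call to move; the robot and the scene stay as the last step left them, time stands still between calls to the robot, and variables do not carry over. Pictures are saved under pics/ and viewed, at most 10 in all, crops included, and the job is handed in when it is done.

Besides the shell and the picture viewer there is one more tool, called after "Request:" in YAML: its name, and indented under it one key for each argument. carry_out: Moves the arm, as the interface text tells. Its arguments: {"type":"object","properties":{"rows":{"type":"array","items":{"type":"object","properties":{"travel":{"type":"array","items":{"type":"number"}},"yaw":{"type":"number"},"hand":{"type":"number"}}}},"force":{"type":"number"}},"required":["rows"]}

```bash
mkdir -p pics; ls
cat > h.py <<'E'
import numpy as np, cv2
from bench import r, snapshot
def snap(name,fn):
    s=snapshot(name); cv2.imwrite('pics/'+fn,s['image'][:,:,::-1]); 
    import pickle; pickle.dump(s,open(name+'.pkl','wb')); return s
def load(name):
    import pickle; return pickle.load(open(name+'.pkl','rb'))
def K(s): return np.array([[s['fx'],0,s['cx']],[0,s['fy'],s['cy']],[0,0,1.]])
def back(s,px,z):
    p=cv2.undistortPoints(np.array(px,float).reshape(-1,1,2),K(s),np.array(s['D']))[:,0]
    R=np.array(s['R']);t=np.array(s['t']);c=-R.T@t
    d=np.c_[p,np.ones(len(p))]@R
    z=np.broadcast_to(z,len(p))
    return c+d*((z-c[2])/d[:,2])[:,None]
def proj(s,X):
    return cv2.projectPoints(np.array(X,float).reshape(-1,3),cv2.Rodrigues(np.array(s['R']))[0],np.array(s['t'],float),K(s),np.array(s['D']))[0][:,0]
E
python3 - <<'E'
from h import *
for n in('side','top'):
    s=snap(n,n+'1.png'); print(n,-np.array(s['R']).T@s['t'],s['fx'],np.array(s['R'])[2])
a=r.sense(); print(a['time_s'],a['ee_pos'],a['tool_rot'],a['width'])
cv2.imwrite('pics/both1.png',np.hstack([cv2.resize(load(n)['image'][:,:,::-1],(400,300)) for n in('side','top')]))
E
```

```text
pics
side [0.40728202 0.61968639 0.86877842] 406.6585561395958 [ 0.1157655  -0.64553914 -0.75490235]
top [ 0.45759847 -0.08208815  1.43814584] 472.0853226633547 [ 4.57667304e-02  5.89180979e-04 -9.98951980e-01]
0.1 [0.17135995 0.60059683 0.23051523] [-4.34940911e-01 -3.11114473e+00  2.47742346e-03] 0.08556977396828631
```

View pics/top1.png

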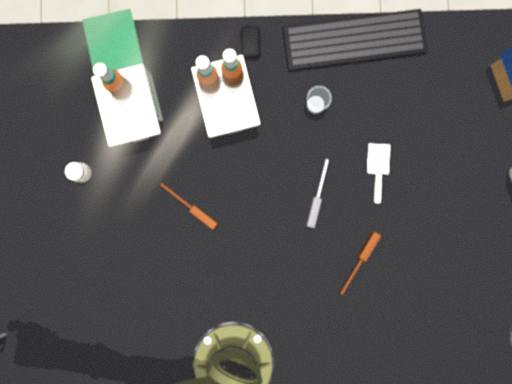

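View pics/side1.png

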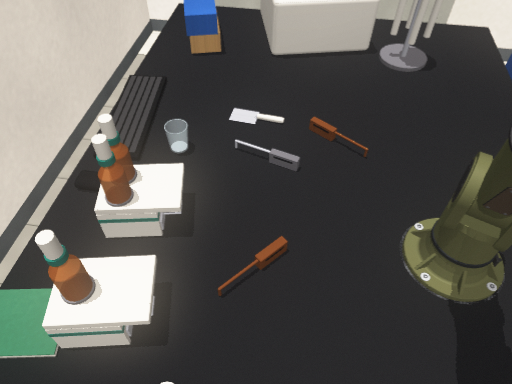

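The top view shows the two-bottle unit's deck around (225,97) px, the one-bottle unit around (127,105), and the grey hook rod with its handle at (314,213) and hook tip at (326,161). The orange rods are decoys. The side view agrees: grey handle at (284,158), hook at (237,144).

Run:
```python
from h import *
t=load('top');s=load('side')
a=cv2.resize(t['image'][40:240,185:345,::-1],(480,600),interpolation=cv2.INTER_CUBIC) # x3
b=cv2.resize(s['image'][130:180,225:305,::-1],(320,200),interpolation=cv2.INTER_CUBIC) #x4
c=cv2.resize(s['image'][150:245,90:197,::-1],(320,285),interpolation=cv2.INTER_CUBIC) #x3
o=np.zeros((600,800,3),np.uint8);o[:,:480]=a;o[:200,480:]=b;o[220:505,480:]=c
cv2.imwrite('pics/crop1.png',o)
```

```text
(no output)
```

View pics/crop1.png

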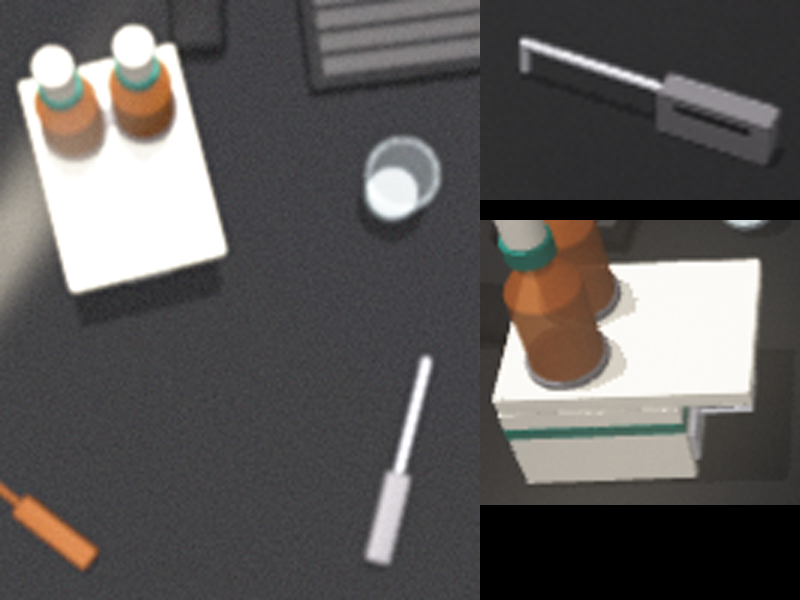

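Run:
```python
from h import *
from scipy.spatial.transform import Rotation as Ro
t=load('top');s=load('side')
u=lambda p:np.array([(x/3+185,y/3+40) for x,y in p])
v=lambda p:np.array([((x-480)/4+225,y/4+130) for x,y in p])
w=lambda p:np.array([((x-480)/2.99+90,(y-220)/3+150) for x,y in p])
print('deck top FL FR BL BR\n',back(t,u([(73,292),(227,252),(20,85),(175,45)]),.115).round(4))
print('deck side FR FL BL\n',back(s,w([(759,262),(752,395),(495,402)]),.115).round(4))
# handle top corners, top view: front-left, front-right, rear-left, rear-right; hook end
h=back(t,u([(386,473),(410,475),(367,560),(390,564)]),.042);print('handle top\n',h.round(4),h.mean(0))
print('rod start/hook end top',back(t,u([(400,473),(427,357)]),.033).round(4))
print('handle side (front-far, rear-far, rear-near, front-near)\n',back(s,v([(670,75),(778,107),(770,123),(660,91)]),.042).round(4))
print('hook side',back(s,v([(525,42)]),.037).round(4), back(s,v([(526,72)]),.003).round(4))
print(Ro.from_rotvec(r.sense()['tool_rot']).as_matrix().round(3))
print('units other deck',back(t,[(107,146),(159,135),(93,104),(145,65)],.115).round(3))
print('glass, orange',back(t,[(318,100),(203,217),(162,184),(370,247),(342,293),(314,213),(78,172)],.03).round(3))
```

```text
deck top FL FR BL BR
 [[ 0.6653  0.0441  0.115 ]
 [ 0.6986 -0.1018  0.115 ]
 [ 0.8639  0.089   0.115 ]
 [ 0.8977 -0.0588  0.115 ]]
deck side FR FL BL
 [[ 0.6982 -0.094   0.115 ]
 [ 0.6634  0.0506  0.115 ]
 [ 0.8617  0.0924  0.115 ]]
handle top
 [[ 0.4877 -0.2527  0.042 ]
 [ 0.485  -0.2762  0.042 ]
 [ 0.4028 -0.2309  0.042 ]
 [ 0.3982 -0.2533  0.042 ]] [ 0.44340087 -0.25327877  0.042     ]
rod start/hook end top [[ 0.4874 -0.2676  0.033 ]
 [ 0.6021 -0.2988  0.033 ]]
handle side (front-far, rear-far, rear-near, front-near)
 [[ 0.4828 -0.2705  0.042 ]
 [ 0.4009 -0.2502  0.042 ]
 [ 0.4051 -0.2326  0.042 ]
 [ 0.4878 -0.2521  0.042 ]]
hook side [[ 0.5968 -0.2933  0.037 ]] [[ 0.5973 -0.2966  0.003 ]]
[[-0.962  0.274 -0.   ]
 [ 0.274  0.962 -0.002]
 [-0.    -0.002 -1.   ]]
units other deck [[0.65  0.333 0.115]
 [0.676 0.186 0.115]
 [0.771 0.371 0.115]
 [0.878 0.221 0.115]]
glass, orange [[ 0.781 -0.278  0.03 ]
 [ 0.441  0.077  0.03 ]
 [ 0.543  0.197  0.03 ]
 [ 0.336 -0.416  0.03 ]
 [ 0.204 -0.328  0.03 ]
 [ 0.442 -0.253  0.03 ]
 [ 0.587  0.448  0.03 ]]
```

Measured: handle centre (0.444, -0.2525), rod heading about -15.5°. Deck front middle is at (0.681, -0.026) with the unit's yaw at about 12.7°, and its size checks out (0.15 × 0.204). That puts the eye near (0.722, -0.017). The tool already lines up with the rod, so I can approach.

Request:
carry_out:
  rows:
    - {"travel": [-0.5,-0.25,0],"yaw": 0,"hand": -1}
    - {"travel": [-1,-0.5,0],"yaw": 0,"hand": -1}
    - {"travel": [-1,-0.5,0],"yaw": 0,"hand": -1}
    - {"travel": [-1,-0.5,0],"yaw": 0,"hand": -1}

```text
time_s: 0.5
ee_pos: [0.2565, 0.5235, 0.2311]
tool_rot: [0.443, 3.109, -0.002]
contact_force: [-0.3, 0.2, 0.7]
width: 0.0853
finger_force: 0.0
```

Request:
carry_out:
  rows:
    - {"travel": [-0.5,-0.25,0],"yaw": 0,"hand": -1}
    - {"travel": [-1,-0.5,0],"yaw": 0,"hand": -1}
    - {"travel": [-1,-0.5,0],"yaw": 0,"hand": -1}
    - {"travel": [-1,-0.5,0],"yaw": 0,"hand": -1}

```text
time_s: 0.9
ee_pos: [0.3373, 0.4494, 0.2311]
tool_rot: [0.44, 3.111, -0.001]
contact_force: [-1.0, 0.9, -0.2]
width: 0.0855
finger_force: 0.0
```

Request:
carry_out:
  rows:
    - {"travel": [-0.5,-0.25,0],"yaw": 0,"hand": -1}
    - {"travel": [-1,-0.5,0],"yaw": 0,"hand": -1}
    - {"travel": [-1,-0.5,0],"yaw": 0,"hand": -1}
    - {"travel": [-1,-0.5,0],"yaw": 0,"hand": -1}

```text
time_s: 1.3
ee_pos: [0.4191, 0.3748, 0.231]
tool_rot: [-0.437, -3.111, -0.0]
contact_force: [-0.6, -0.3, -0.1]
width: 0.0852
finger_force: 0.0
```

Request:
carry_out:
  rows:
    - {"travel": [-0.5,-0.25,0],"yaw": 0,"hand": -1}
    - {"travel": [-1,-0.5,0],"yaw": 0,"hand": -1}
    - {"travel": [-1,-0.5,0],"yaw": 0,"hand": -1}
    - {"travel": [-1,-0.5,0],"yaw": 0,"hand": -1}

```text
time_s: 1.7
ee_pos: [0.5012, 0.2999, 0.2309]
tool_rot: [-0.436, -3.11, -0.001]
contact_force: [0.1, 0.4, 0.1]
width: 0.0854
finger_force: 0.0
```

Tracking well. Next I go across to above the handle.

Request:
carry_out:
  rows:
    - {"travel": [-0.08,-0.45,0],"yaw": 0,"hand": -1}
    - {"travel": [-0.16,-0.91,0],"yaw": 0,"hand": -1}
    - {"travel": [-0.16,-0.91,0],"yaw": 0,"hand": -1}
    - {"travel": [-0.16,-0.91,0],"yaw": 0,"hand": -1}

```text
time_s: 2.1
ee_pos: [0.4901, 0.2097, 0.2317]
tool_rot: [-0.431, -3.111, -0.003]
contact_force: [-0.2, 1.8, -0.9]
width: 0.0854
finger_force: 0.0
```

Request:
carry_out:
  rows:
    - {"travel": [-0.08,-0.45,0],"yaw": 0,"hand": -1}
    - {"travel": [-0.16,-0.91,0],"yaw": 0,"hand": -1}
    - {"travel": [-0.16,-0.91,0],"yaw": 0,"hand": -1}
    - {"travel": [-0.16,-0.91,0],"yaw": 0,"hand": -1}

```text
time_s: 2.5
ee_pos: [0.4818, 0.1177, 0.2315]
tool_rot: [0.432, 3.112, 0.003]
contact_force: [0.7, 1.0, 0.2]
width: 0.0857
finger_force: 0.0
```

Request:
carry_out:
  rows:
    - {"travel": [-0.08,-0.45,0],"yaw": 0,"hand": -1}
    - {"travel": [-0.16,-0.91,0],"yaw": 0,"hand": -1}
    - {"travel": [-0.16,-0.91,0],"yaw": 0,"hand": -1}
    - {"travel": [-0.16,-0.91,0],"yaw": 0,"hand": -1}

```text
time_s: 2.9
ee_pos: [0.473, 0.0256, 0.2314]
tool_rot: [0.432, 3.111, 0.002]
contact_force: [-0.5, 1.3, 0.1]
width: 0.0859
finger_force: 0.0
```

Request:
carry_out:
  rows:
    - {"travel": [-0.08,-0.45,0],"yaw": 0,"hand": -1}
    - {"travel": [-0.16,-0.91,0],"yaw": 0,"hand": -1}
    - {"travel": [-0.16,-0.91,0],"yaw": 0,"hand": -1}
    - {"travel": [-0.16,-0.91,0],"yaw": 0,"hand": -1}

```text
time_s: 3.3
ee_pos: [0.4639, -0.0665, 0.2313]
tool_rot: [0.432, 3.111, 0.002]
contact_force: [0.5, 0.3, -0.5]
width: 0.0851
finger_force: 0.0
```

Request:
carry_out:
  rows:
    - {"travel": [-0.08,-0.45,0],"yaw": 0,"hand": -1}
    - {"travel": [-0.16,-0.91,0],"yaw": 0,"hand": -1}
    - {"travel": [-0.16,-0.91,0],"yaw": 0,"hand": -1}
    - {"travel": [-0.16,-0.91,0],"yaw": 0,"hand": -1}

```text
time_s: 3.7
ee_pos: [0.4545, -0.1584, 0.2311]
tool_rot: [0.432, 3.112, 0.002]
contact_force: [0.9, 0.3, -0.1]
width: 0.0854
finger_force: 0.0
```

Request:
carry_out:
  rows:
    - {"travel": [-0.08,-0.45,0],"yaw": 0,"hand": -1}
    - {"travel": [-0.16,-0.91,0],"yaw": 0,"hand": -1}
    - {"travel": [-0.16,-0.91,0],"yaw": 0,"hand": -1}
    - {"travel": [-0.16,-0.91,0],"yaw": 0,"hand": -1}

```text
time_s: 4.1
ee_pos: [0.4451, -0.2503, 0.231]
tool_rot: [-0.432, -3.112, -0.002]
contact_force: [0.3, -0.1, 0.1]
width: 0.085
finger_force: 0.0
```

Request:
carry_out:
  rows:
    - {"travel": [0,-0.02,0.5],"yaw": 0,"hand": -1}
    - {"travel": [0,-0.02,1],"yaw": 0,"hand": -1}
    - {"travel": [0,-0.02,1],"yaw": 0,"hand": -1}

```text
time_s: 4.4
ee_pos: [0.4413, -0.2489, 0.1265]
tool_rot: [-0.426, -3.103, -0.008]
contact_force: [-0.1, 0.6, -1.1]
width: 0.0854
finger_force: 0.0
```

Request:
carry_out:
  rows:
    - {"travel": [0,0,0.4],"yaw": 0,"hand": -1}
    - {"travel": [0,0,0.8],"yaw": 0,"hand": -1}
    - {"travel": [0,0,1.0],"yaw": 0,"hand": -1}
    - {"travel": [0,0,1.0],"yaw": 0,"hand": -1}

```text
time_s: 4.8
ee_pos: [0.4439, -0.2518, 0.0308]
tool_rot: [-0.43, -3.11, -0.004]
contact_force: [-0.6, -0.0, 0.5]
width: 0.0855
finger_force: 0.0
```

Request:
carry_out:
  rows:
    - {"travel": [0,0,0.1],"yaw": 0,"hand": -1}
    - {"travel": [0,0,0.2],"yaw": 0,"hand": -1}
    - {"travel": [0,0,0.2],"yaw": 0,"hand": -1}
    - {"travel": [0,0,0.2],"yaw": 0,"hand": -1}

```text
time_s: 5.2
ee_pos: [0.4435, -0.2543, 0.0118]
tool_rot: [0.435, 3.111, -0.0]
contact_force: [-0.9, -0.2, 0.5]
width: 0.0851
finger_force: 0.0
```

Request:
carry_out:
  rows:
    - {"travel": [0,0,0],"yaw": 0,"hand": 0.3}
    - {"travel": [0,0,0],"yaw": 0,"hand": 0.6}
    - {"travel": [0,0,0],"yaw": 0,"hand": 1}
    - {"travel": [0,0,0],"yaw": 0,"hand": 1}
    - {"travel": [0,0,0],"yaw": 0,"hand": 1}
    - {"travel": [0,0,0],"yaw": 0,"hand": 1}
    - {"travel": [0,0,0],"yaw": 0,"hand": 1}
    - {"travel": [0,0,0],"yaw": 0,"hand": 1}
    - {"travel": [0,0,0],"yaw": 0,"hand": 1}
    - {"travel": [0,0,0],"yaw": 0,"hand": 1}
  force: 60

```text
time_s: 6.2
ee_pos: [0.4434, -0.2544, 0.0116]
tool_rot: [0.435, 3.111, -0.0]
contact_force: [-0.2, 0.9, 5.5]
width: 0.023
finger_force: 59.6
```

Request:
carry_out:
  rows:
    - {"travel": [0,0,-0.3],"yaw": 0,"hand": 1}
    - {"travel": [0,0,-0.6],"yaw": 0,"hand": 1}
    - {"travel": [0.1,0.45,-0.6],"yaw": 0,"hand": 1}
    - {"travel": [0.17,0.87,-0.6],"yaw": 0,"hand": 1}
    - {"travel": [0.17,0.87,-0.6],"yaw": 0,"hand": 1}

```text
time_s: 6.7
ee_pos: [0.4512, -0.1593, 0.0711]
tool_rot: [-0.422, -3.112, -0.006]
contact_force: [-0.1, 0.2, -1.9]
width: 0.0226
finger_force: 59.4
```

Request:
carry_out:
  rows:
    - {"travel": [0.1,0.3,0],"yaw": 0,"hand": 1}
    - {"travel": [0.1,0.6,0],"yaw": -0.04,"hand": 1}
    - {"travel": [0.17,0.87,0],"yaw": -0.08,"hand": 1}
    - {"travel": [0.17,0.87,0],"yaw": -0.12,"hand": 1}
    - {"travel": [0.17,0.87,0],"yaw": -0.159,"hand": 1}
    - {"travel": [0.17,0.87,0],"yaw": -0.159,"hand": 1}
    - {"travel": [0.17,0.87,0],"yaw": -0.159,"hand": 1}
    - {"travel": [0.17,0.87,0],"yaw": -0.159,"hand": 1}

```text
time_s: 7.5
ee_pos: [0.4581, -0.0781, 0.0711]
tool_rot: [0.342, -3.123, 0.0]
contact_force: [-1.2, 0.3, -1.8]
width: 0.0234
finger_force: 59.6
```

Run:
```python
from h import *
t=snap('top','top2.png');s=snap('side','side2.png')
a=r.sense();print(a['ee_pos'],a['tool_rot'])
o=np.zeros((600,800,3),np.uint8)
o[:,:400]=cv2.resize(t['image'][50:230,170:290,::-1],(400,600),interpolation=cv2.INTER_CUBIC) # x3.333
o[:400,400:]=cv2.resize(s['image'][150:310,90:250,::-1],(400,400),interpolation=cv2.INTER_CUBIC) #x2.5
cv2.imwrite('pics/crop2.png',o)
```

```text
[ 0.45821992 -0.07791622  0.07122058] [ 3.44224952e-01 -3.12248823e+00  1.87622463e-04]
```

View pics/crop2.png

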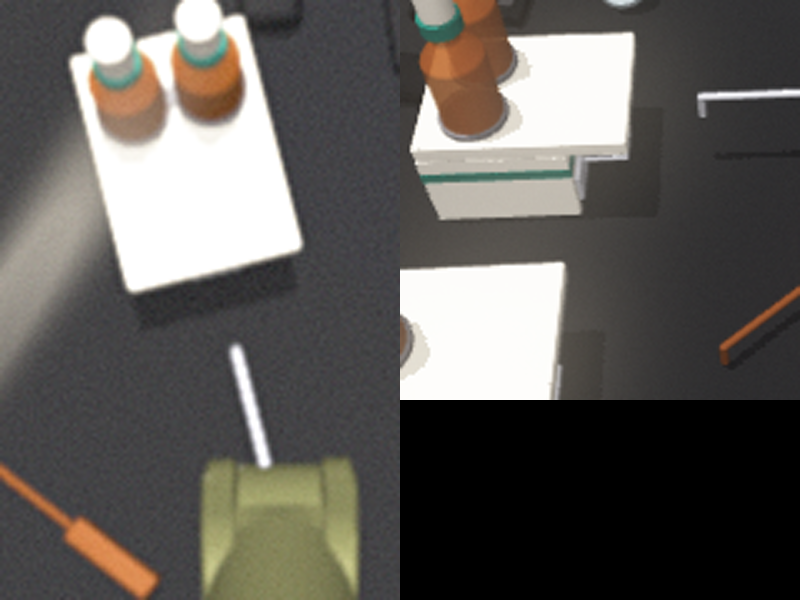

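Run:
```python
from h import *
t=load('top');s=load('side')
u=lambda p:np.array([(x/3.3333+170,y/3.3333+50) for x,y in p])
w=lambda p:np.array([((x-400)/2.5+90,y/2.5+150) for x,y in p])
print('toe end top',back(t,u([(235,346)]),.097),'side',back(s,w([(700,95)]),.097),back(s,w([(702,116)]),.0635))
T=back(t,u([(130,292),(300,248),(72,60),(243,17)]),.115);print(T.round(4))
S=back(s,w([(634,34),(628,150),(413,152)]),.115);print(S.round(4))
print('strip',[back(s,w([(578,157),(628,157)]),z).round(4).tolist() for z in(.024,.038,.095)])
d=np.array([np.cos(np.radians(12.7)),np.sin(np.radians(12.7)),0]);n=np.array([-d[1],d[0],0])
for nm,F,toe in(('top',(T[0]+T[1])/2,back(t,u([(235,346)]),.097)[0]),('side',(S[0]+S[1])/2,back(s,w([(700,95)]),.097)[0])):
    print(nm,'toe tip->deck edge: along',(F-toe)@d,'lateral',(F-toe)@n)
p=proj(s,[(.46,-.0785,0)]);a=r.sense();from scipy.spatial.transform import Rotation as Ro
print(np.degrees(np.arctan2(*Ro.from_rotvec(a['tool_rot']).as_matrix()[[1,0],0]))-180, np.array(a['ee_pos'])+.164*d)
```

```text
toe end top [[ 0.6180647  -0.04189192  0.097     ]] side [[ 0.61510408 -0.03958488  0.097     ]] [[ 0.61537679 -0.04006805  0.0635    ]]
[[ 0.6646  0.045   0.115 ]
 [ 0.6975 -0.0999  0.115 ]
 [ 0.8649  0.0892  0.115 ]
 [ 0.8974 -0.0576  0.115 ]]
[[ 0.6979 -0.0956  0.115 ]
 [ 0.6615  0.0554  0.115 ]
 [ 0.8611  0.0928  0.115 ]]
strip [[[0.7415, 0.0055, 0.024], [0.6896, -0.0036, 0.024]], [[0.736, 0.0157, 0.038], [0.6849, 0.0067, 0.038]], [[0.7134, 0.0571, 0.095], [0.6658, 0.0488, 0.095]]]
top toe tip->deck edge: along 0.06460798961674229 lateral 0.0002430186186631078
side toe tip->deck edge: along 0.06728718729789473 lateral 0.004830859844013161
-347.4181640452051 [ 0.61820759 -0.04186145  0.07122058]
```

Request:
carry_out:
  rows:
    - {"travel": [0,0.02,0.1],"yaw": 0,"hand": 1}
    - {"travel": [0,0.02,0.19],"yaw": 0,"hand": 1}
    - {"travel": [0,0.02,0.19],"yaw": 0,"hand": 1}
    - {"travel": [-0.2,0.02,0.19],"yaw": 0,"hand": 1}
    - {"travel": [-0.4,0.02,0.19],"yaw": 0,"hand": 1}
    - {"travel": [-0.6,0.02,0.19],"yaw": 0,"hand": 1}
    - {"travel": [-0.8,0.02,0.19],"yaw": 0,"hand": 1}
    - {"travel": [-1,0.02,0.19],"yaw": 0,"hand": 1}
    - {"travel": [-1,0.02,0.19],"yaw": 0,"hand": 1}

```text
time_s: 8.5
ee_pos: [0.5581, -0.0526, 0.052]
tool_rot: [-0.349, 3.12, 0.001]
contact_force: [0.5, -0.3, -1.7]
width: 0.0229
finger_force: 59.7
```

Request:
carry_out:
  rows:
    - {"travel": [-0.1,0,0],"yaw": 0,"hand": 1}
    - {"travel": [-0.1,0,0],"yaw": 0,"hand": 1}
    - {"travel": [-0.1,0,0],"yaw": 0,"hand": 1}

```text
time_s: 8.8
ee_pos: [0.5647, -0.0517, 0.0521]
tool_rot: [0.347, -3.122, 0.0]
contact_force: [-0.2, 0.4, -2.5]
width: 0.0231
finger_force: 59.7
```

Run:
```python
from h import *
s=snap('side','side3.png')
a=r.sense();print(a['ee_pos'],a['tool_rot'],a['contact_force'])
cv2.imwrite('pics/crop3.png',cv2.resize(s['image'][150:270,90:250,::-1],(800,600),interpolation=cv2.INTER_CUBIC))
```

```text
[ 0.5644801  -0.05177923  0.05216414] [ 3.46921525e-01 -3.12148521e+00  1.14192203e-04] [-0.094095    1.13945954 -1.49968805]
```

View pics/crop3.png

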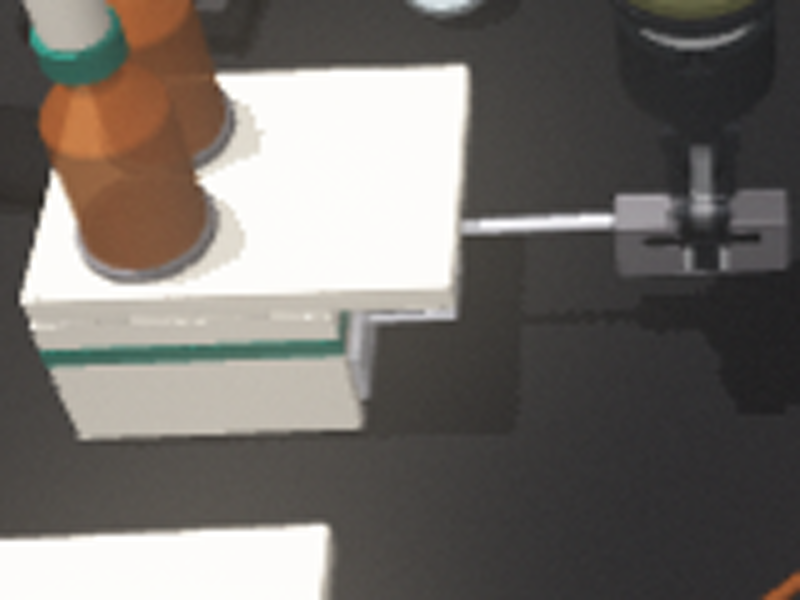

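Run:
```python
from h import *
s=load('side')
d=np.array([np.cos(np.radians(12.7)),np.sin(np.radians(12.7)),0]);n=np.array([-d[1],d[0],0]);F=np.array([.6805,-.0235,0])
f=lambda a,l,z:F+a*d+l*n+np.array([0,0,z])
im=cv2.resize(s['image'][150:270,90:250,::-1],(800,600),interpolation=cv2.INTER_CUBIC)
def L(P,c):
    q=((proj(s,P)-[90,150]+.5)*5).round().astype(int); cv2.polylines(im,[q.reshape(-1,1,2)],False,c,1)
L([f(0,l,z) for l,z in((75,0),)] and [f(0,.075,.115),f(0,-.075,.115),f(.205,-.075,.115),f(.205,.075,.115),f(0,.075,.115),f(0,.075,.095),f(.205,.075,.095)],(0,0,255))
L([f(.205,.075,0),f(.06,.075,0),f(.06,.075,.095)],(0,0,255))
for o,c in((0,(255,255,0)),(.008,(0,255,0))):
    L([f(.065-o,.021,.024),f(.022-o,.021,.024),f(.022-o,-.021,.024)],c)
    L([f(.065-o,0,.038),f(.065-o,.059,.038),f(.065-o,.059,0),f(.065-o,0,0)],c)
cv2.imwrite('pics/ov3.png',im)
```

```text
(no output)
```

View pics/ov3.png

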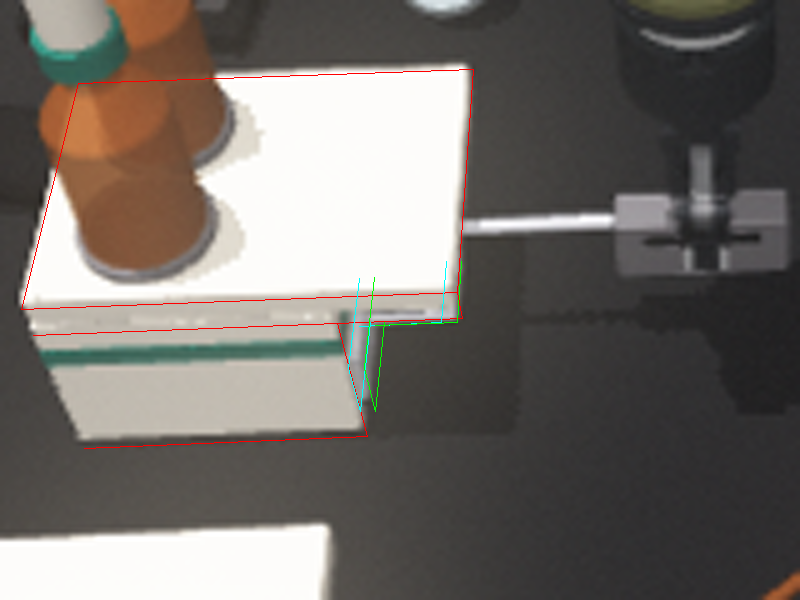

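The overlay fits: the tray is about 5 mm out and the toe is centred over the eye to about 3 mm. Now I drop the hook in.

Request:
carry_out:
  rows:
    - {"travel": [0,0.02,0.05],"yaw": 0,"hand": 1}
    - {"travel": [0,0.02,0.1],"yaw": 0,"hand": 1}
    - {"travel": [0,0.02,0.15],"yaw": 0,"hand": 1}
    - {"travel": [0,0.02,0.2],"yaw": 0,"hand": 1}
    - {"travel": [0,0.02,0.2],"yaw": 0,"hand": 1}

```text
time_s: 9.35
ee_pos: [0.5641, -0.0496, 0.0313]
tool_rot: [0.347, -3.121, -0.0]
contact_force: [-0.3, 0.1, -2.0]
width: 0.0232
finger_force: 59.7
```

Request:
carry_out:
  rows:
    - {"travel": [0,0,0.04],"yaw": 0,"hand": 1}
    - {"travel": [0,0,0.08],"yaw": 0,"hand": 1}
    - {"travel": [0,0,0.12],"yaw": 0,"hand": 1}
    - {"travel": [0,0,0.12],"yaw": 0,"hand": 1}
    - {"travel": [0,0,0.12],"yaw": 0,"hand": 1}

```text
time_s: 9.85
ee_pos: [0.5646, -0.0496, 0.0202]
tool_rot: [0.347, -3.122, -0.0]
contact_force: [-0.3, -0.6, -1.8]
width: 0.0233
finger_force: 59.7
```

Request:
carry_out:
  rows:
    - {"travel": [0.08,0,0],"yaw": 0,"hand": 1}
    - {"travel": [0.16,0,0],"yaw": 0,"hand": 1}
    - {"travel": [0.24,0,0],"yaw": 0,"hand": 1}
    - {"travel": [0.32,0,0],"yaw": 0,"hand": 1}
    - {"travel": [0.4,0,0],"yaw": 0,"hand": 1}

```text
time_s: 10.35
ee_pos: [0.5254, -0.0585, 0.0205]
tool_rot: [-0.348, 3.121, -0.0]
contact_force: [2.2, 0.7, -2.4]
width: 0.023
finger_force: 59.6
```

The drop met no resistance, and 2.2 N of drag shows the hook is pulling the tray. I'll keep drawing, slowing near the stop.

Request:
carry_out:
  rows:
    - {"travel": [0.08,0,0],"yaw": 0,"hand": 1}
    - {"travel": [0.16,0,0],"yaw": 0,"hand": 1}
    - {"travel": [0.24,0,0],"yaw": 0,"hand": 1}
    - {"travel": [0.32,0,0],"yaw": 0,"hand": 1}
    - {"travel": [0.4,0,0],"yaw": 0,"hand": 1}
    - {"travel": [0.46,0,0],"yaw": 0,"hand": 1}
    - {"travel": [0.5,0,0],"yaw": 0,"hand": 1}
    - {"travel": [0.5,0,0],"yaw": 0,"hand": 1}

```text
time_s: 11.15
ee_pos: [0.4759, -0.0696, 0.0203]
tool_rot: [0.347, -3.121, 0.0]
contact_force: [-0.0, 0.0, -1.5]
width: 0.0231
finger_force: 59.7
```

Request:
carry_out:
  rows:
    - {"travel": [0.01,0,0],"yaw": 0,"hand": 1}
    - {"travel": [0.02,0,0],"yaw": 0,"hand": 1}
    - {"travel": [0.03,0,0],"yaw": 0,"hand": 1}
    - {"travel": [0.03,0,0],"yaw": 0,"hand": 1}

```text
time_s: 11.55
ee_pos: [0.4741, -0.0701, 0.0203]
tool_rot: [-0.347, 3.122, -0.0]
contact_force: [1.5, 0.1, -3.3]
width: 0.023
finger_force: 59.6
```

Request:
carry_out:
  rows:
    - {"travel": [0.02,0,0],"yaw": 0,"hand": 1}
    - {"travel": [0.04,0,0],"yaw": 0,"hand": 1}
    - {"travel": [0.04,0,0],"yaw": 0,"hand": 1}

```text
time_s: 11.85
ee_pos: [0.4698, -0.071, 0.0203]
tool_rot: [0.347, -3.122, 0.0]
contact_force: [1.1, -0.3, -1.6]
width: 0.0234
finger_force: 59.6
```

Run:
```python
from h import *
s=snap('side','side4.png');t=snap('top','top4.png')
a=r.sense();print(a['ee_pos'],a['contact_force'])
o=np.zeros((600,800,3),np.uint8)
o[:,:400]=cv2.resize(t['image'][50:230,170:290,::-1],(400,600),interpolation=cv2.INTER_CUBIC)
o[:400,400:]=cv2.resize(s['image'][150:270,110:230,::-1],(400,400),interpolation=cv2.INTER_CUBIC)
cv2.imwrite('pics/crop4.png',o)
```

```text
[ 0.46983656 -0.07097045  0.02028721] [ 0.26236797 -0.81798974 -1.95215832]
```

View pics/crop4.png

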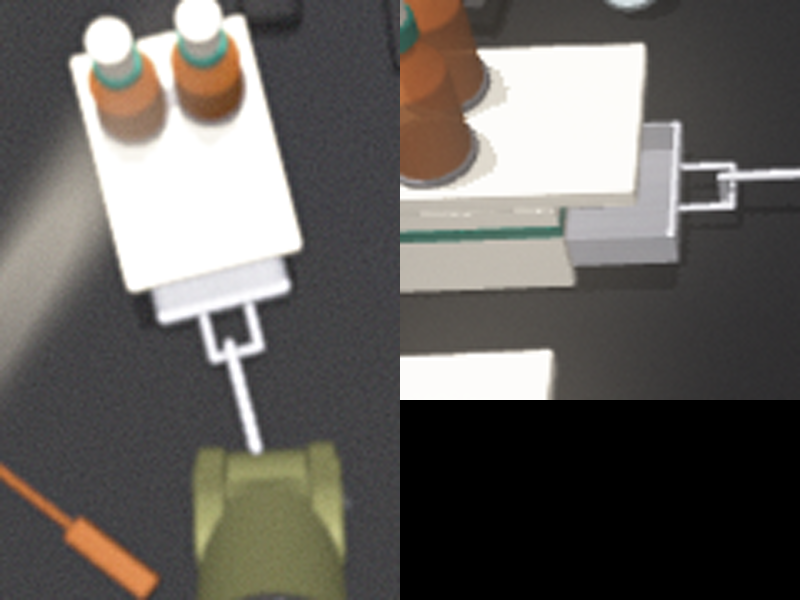

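The tray is drawn out with its eye caught on the toe: eye front wire at crop (240,352), tray front at (222,305). The force isn't showing the stop yet, so I'll inch on.

Request:
carry_out:
  rows:
    - {"travel": [0.02,0,0],"yaw": 0,"hand": 1}
    - {"travel": [0.03,0,0],"yaw": 0,"hand": 1}
    - {"travel": [0.03,0,0],"yaw": 0,"hand": 1}

```text
time_s: 12.25
ee_pos: [0.4695, -0.0712, 0.0206]
tool_rot: [-0.348, 3.118, -0.0]
contact_force: [7.7, 0.9, -6.0]
width: 0.0229
finger_force: 59.2
```

Request:
carry_out:
  rows:
    - {"travel": [0.02,0,0],"yaw": 0,"hand": 1}
    - {"travel": [0.03,0,0],"yaw": 0,"hand": 1}
    - {"travel": [0.03,0,0],"yaw": 0,"hand": 1}

```text
time_s: 12.55
ee_pos: [0.4694, -0.0714, 0.0211]
tool_rot: [-0.349, 3.113, -0.001]
contact_force: [12.9, 3.1, -6.0]
width: 0.0234
finger_force: 59.1
```

The stop is reached: 13 N with no further motion. I'll ease the toe off the wire, lift it out and carry the rod clear to the right.

Request:
carry_out:
  rows:
    - {"travel": [-0.06,0,0],"yaw": 0,"hand": 1}
    - {"travel": [-0.12,0,0],"yaw": 0,"hand": 1}
    - {"travel": [-0.16,0,0],"yaw": 0,"hand": 1}
    - {"travel": [-0.16,0,0],"yaw": 0,"hand": 1}

```text
time_s: 12.95
ee_pos: [0.4799, -0.0686, 0.0201]
tool_rot: [0.348, -3.122, -0.0]
contact_force: [0.5, 0.3, -1.8]
width: 0.0232
finger_force: 59.9
```

Request:
carry_out:
  rows:
    - {"travel": [0,0,-0.15],"yaw": 0,"hand": 1}
    - {"travel": [0,0,-0.3],"yaw": 0,"hand": 1}
    - {"travel": [0,0,-0.45],"yaw": 0,"hand": 1}
    - {"travel": [0,0,-0.6],"yaw": 0,"hand": 1}
    - {"travel": [0,0,-0.6],"yaw": 0,"hand": 1}

```text
time_s: 13.45
ee_pos: [0.4803, -0.069, 0.0816]
tool_rot: [-0.347, 3.12, -0.001]
contact_force: [1.1, 0.2, -1.5]
width: 0.0233
finger_force: 59.8
```

Request:
carry_out:
  rows:
    - {"travel": [0.3,0,0],"yaw": 0,"hand": 1}
    - {"travel": [0.4,-0.3,0],"yaw": 0,"hand": 1}
    - {"travel": [0.4,-0.7,0],"yaw": 0,"hand": 1}
    - {"travel": [0.4,-1,0],"yaw": 0,"hand": 1}
    - {"travel": [0.4,-1,0],"yaw": 0,"hand": 1}

```text
time_s: 13.95
ee_pos: [0.4626, -0.18, 0.0795]
tool_rot: [0.338, -3.123, 0.004]
contact_force: [0.0, 0.9, -1.4]
width: 0.0234
finger_force: 59.8
```

Request:
carry_out:
  rows:
    - {"travel": [0,-0.3,0],"yaw": 0,"hand": 1}
    - {"travel": [0,-0.5,0],"yaw": 0,"hand": 1}
    - {"travel": [0,-0.5,0.2],"yaw": 0,"hand": 1}
    - {"travel": [0,-0.5,0.4],"yaw": 0,"hand": 1}
    - {"travel": [0,-0.5,0.4],"yaw": 0,"hand": 1}

```text
time_s: 14.45
ee_pos: [0.4715, -0.2224, 0.0375]
tool_rot: [0.348, -3.117, -0.005]
contact_force: [-0.5, 0.7, -2.0]
width: 0.0233
finger_force: 59.8
```

Run:
```python
from h import *
s=snap('side','side5.png');t=snap('top','top5.png')
a=r.sense();print(a['ee_pos'],a['contact_force'])
o=np.zeros((600,800,3),np.uint8)
o[:,:400]=cv2.resize(t['image'][50:260,190:330,::-1],(400,600),interpolation=cv2.INTER_CUBIC)
o[:400,400:]=cv2.resize(s['image'][110:270,150:310,::-1],(400,400),interpolation=cv2.INTER_CUBIC)
cv2.imwrite('pics/crop5.png',o)
```

```text
[ 0.47319128 -0.22300435  0.03979153] [ 0.03036548  0.23578083 -1.28102108]
```

View pics/crop5.png

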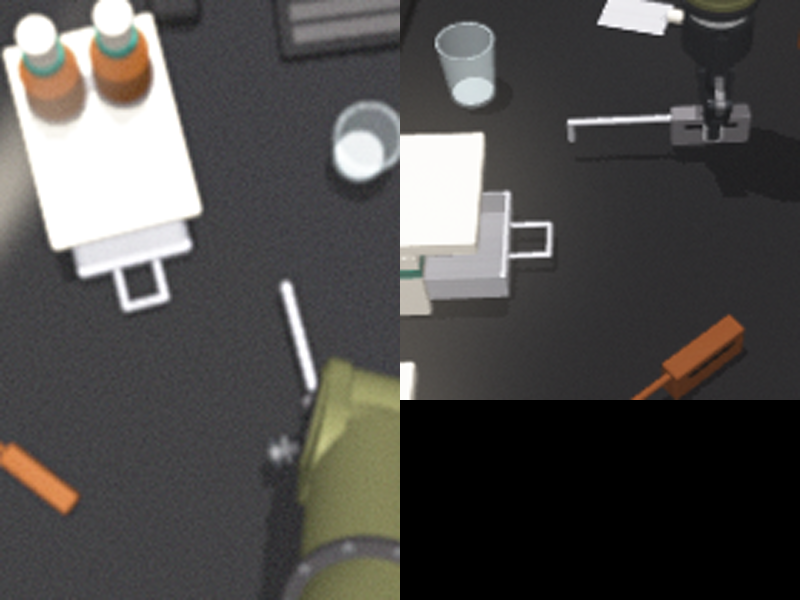

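The tray is out at (222,260) crop, the eye is free, and the rod is held well clear with its toe at (287,285). Next I lower it gently.

Request:
carry_out:
  rows:
    - {"travel": [0,0,0.1],"yaw": 0,"hand": 1}
    - {"travel": [0,0,0.18],"yaw": 0,"hand": 1}
    - {"travel": [0,0,0.25],"yaw": 0,"hand": 1}
    - {"travel": [0,0,0.25],"yaw": 0,"hand": 1}
    - {"travel": [0,0,0.25],"yaw": 0,"hand": 1}

```text
time_s: 15.05
ee_pos: [0.4737, -0.2238, 0.0151]
tool_rot: [0.348, -3.122, -0.0]
contact_force: [-0.2, -0.4, -2.2]
width: 0.0228
finger_force: 59.8
```

Request:
carry_out:
  rows:
    - {"travel": [0,0,0.01],"yaw": 0,"hand": 1}
    - {"travel": [0,0,0.02],"yaw": 0,"hand": 1}
    - {"travel": [0,0,0.02],"yaw": 0,"hand": 1}

```text
time_s: 15.35
ee_pos: [0.4738, -0.2239, 0.0134]
tool_rot: [-0.347, 3.122, -0.0]
contact_force: [0.7, 0.0, -2.9]
width: 0.0233
finger_force: 59.8
```

Request:
carry_out:
  rows:
    - {"travel": [0,0,0.01],"yaw": 0,"hand": 1}
    - {"travel": [0,0,0.02],"yaw": 0,"hand": 1}
    - {"travel": [0,0,0.02],"yaw": 0,"hand": 1}
    - {"travel": [0,0,0.02],"yaw": 0,"hand": 1}

```text
time_s: 15.75
ee_pos: [0.4738, -0.2239, 0.0117]
tool_rot: [-0.347, 3.122, -0.001]
contact_force: [-3.3, 0.7, 5.4]
width: 0.0231
finger_force: 60.8
```

It is on the bench, with the same reading as when I gripped it. Releasing and backing off upward.

Request:
carry_out:
  rows:
    - {"travel": [0,0,0],"yaw": 0,"hand": 0.3}
    - {"travel": [0,0,0],"yaw": 0,"hand": 0}
    - {"travel": [0,0,0],"yaw": 0,"hand": -0.5}
    - {"travel": [0,0,0],"yaw": 0,"hand": -1}
    - {"travel": [0,0,0],"yaw": 0,"hand": -1}
    - {"travel": [0,0,0],"yaw": 0,"hand": -1}
    - {"travel": [0,0,0],"yaw": 0,"hand": -1}
    - {"travel": [0,0,0],"yaw": 0,"hand": -1}

```text
time_s: 16.55
ee_pos: [0.4738, -0.2238, 0.0113]
tool_rot: [0.348, -3.122, 0.0]
contact_force: [0.1, -1.2, 1.3]
width: 0.0852
finger_force: 0.0
```

Request:
carry_out:
  rows:
    - {"travel": [0,0,-0.15],"yaw": 0,"hand": -1}
    - {"travel": [0,0,-0.3],"yaw": 0,"hand": -1}
    - {"travel": [0,0,-0.6],"yaw": 0,"hand": -1}
    - {"travel": [0,0,-1],"yaw": 0,"hand": -1}
    - {"travel": [0,0,-1],"yaw": 0,"hand": -1}

```text
time_s: 17.05
ee_pos: [0.4764, -0.2249, 0.1157]
tool_rot: [-0.346, 3.116, -0.006]
contact_force: [-0.8, 0.4, 0.4]
width: 0.0853
finger_force: 0.0
```

Request:
carry_out:
  rows:
    - {"travel": [0,-0.3,-0.3],"yaw": 0,"hand": -1}
    - {"travel": [0,-0.6,-0.5],"yaw": 0,"hand": -1}
    - {"travel": [0,-1,-0.5],"yaw": 0,"hand": -1}
    - {"travel": [0,-1,-0.5],"yaw": 0,"hand": -1}
    - {"travel": [0,-1,-0.5],"yaw": 0,"hand": -1}

```text
time_s: 17.55
ee_pos: [0.4952, -0.3221, 0.1604]
tool_rot: [0.344, -3.122, -0.001]
contact_force: [0.2, 1.2, -0.6]
width: 0.0854
finger_force: 0.0
```

Run:
```python
from h import *
s=snap('side','side6.png');t=snap('top','top6.png')
o=np.zeros((600,800,3),np.uint8)
o[:,:400]=cv2.resize(t['image'][50:260,190:330,::-1],(400,600),interpolation=cv2.INTER_CUBIC)
o[:400,400:]=cv2.resize(s['image'][110:270,150:310,::-1],(400,400),interpolation=cv2.INTER_CUBIC)
cv2.imwrite('pics/crop6.png',o)
```

```text
(no output)
```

View pics/crop6.png

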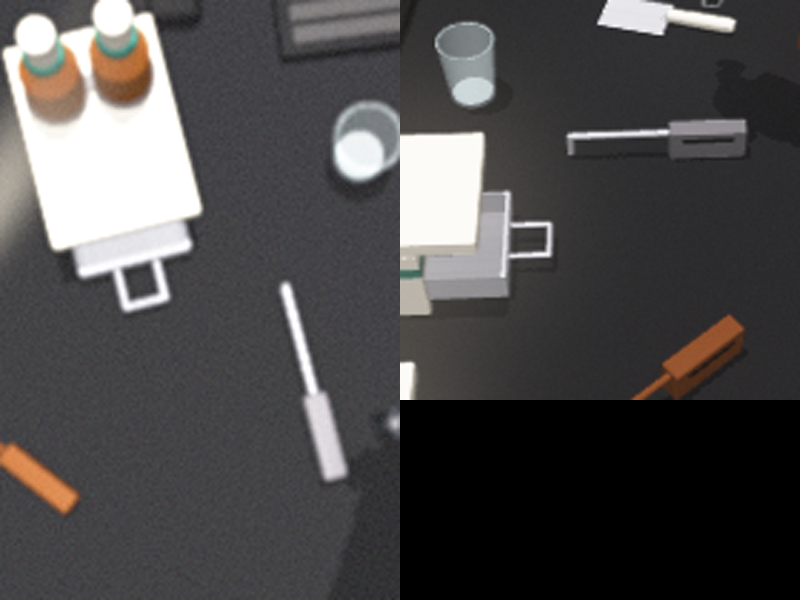

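The rod stands upright, toe (287,287) to handle end (335,475) in the crop. It is clear of the drawn tray, and the gripper is free.

```bash
python3 -c "
from bench import r
print(r.sign_off())"
```

```text
the job is handed in; nothing more can be done
None
```

The two-bottle unit's tray is drawn out to its stop, the hooked rod stands upright on the bench clear of it, and the job was handed in at about 17.7 s with the one-bottle unit's tray left alone; no verdict came back.

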